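Change the filter cartridge in the lamp house

TASK

Change the filter in the lamp house: push the amber cartridge in so that its catch lets go and it pops up, and stand it in a free slot of the filter rack. Then put the green cartridge from the rack into the bay and push it gently home until the catch holds it down; never force anything, and leave the blue cartridge and the other things on the bench where they are.

Things in the scene. Friction and masses are not known exactly. Their poses are not given: they have to be found in the camera images.
- lamp_house: White box with grey flat top plate, 110 (x) x 140 (y) x 90 mm high, fixed; origin at the centre of its underside on the bench, z up. Black knob and switch on its -x face, vents towards +y, capped light port at -y. The filter bay is a vertical slot in the top plate at x 0, y -20 mm. Only a cartridge stands above the plate.
- bay_mouth (a point): Centre of the bay's mouth, level with the top plate (90 mm above the bench); axes as lamp_house. Slot 52 (x) x 14 mm (y): 1 mm play a side round a cartridge, 4 mm chamfer as lead-in. A cartridge's 50 mm width lies along x, either way round. Its foot stops on a sprung seat: about 38 mm below the mouth with the seat up (32 mm stands out), about 56 mm when caught (14 mm stands out).
- catch (a point): Nominal foot of a caught cartridge, 56 mm below the mouth; the real catch heights lie all together up to 4 mm higher or lower, from unit to unit. A sprung seat with push-push catch: pressing takes about 2 N at first, 7 N at the end, where it bottoms on hard rubber (16 N/mm, a steep rise); the catch switches only in the last 1 mm before bottom. 12 to 18 N there is ample; above 28 N is damage.
- bay_axis (a point): Point in the bay, lamp_house z 50 mm. Seat up: press a cartridge down 24 mm to the bottom, let go: it rises 5 mm and stays caught. Caught: press down 7 mm to the bottom, let go: the spring lifts it 18 mm, to seat up, within 1 s. While caught, pawls hold it against pulling. An empty bay's seat stays up. Beware: a cabinet 0.6 m tall stands right of the bench, beyond x 0.42, y -0.21 m.
- amber_filter: Cartridge with orange tab, at first caught in the bay. All cartridges: black upright plate 50 (x) x 12 (y) x 70 mm (z), 40 to 85 g, origin at the centre of the foot; z 46 to 70 is a coloured, flat-topped grip tab 36 (x) x 12 mm (y); a round coloured window below it; a 5 mm deep notch in each narrow edge at z 8 to 18 mm. Grip it across its 12 mm thickness.
- green_filter: Cartridge like the amber one but with green tab and window; at first stands in slot_1 or slot_2 of the rack.
- blue_filter: Cartridge like the amber one but blue; at first stands in the other one of slot_1 and slot_2 and stays there.
- filter_rack: Grey block with three slots in a row along its y, 66 (x) x 152 (y) x 34 mm high, fixed; origin at the centre of its underside. Slot centres at y -55, 0, +55 mm; each slot 54 (x) x 16 mm (y), 24 mm deep: 2 mm play a side, 3 mm chamfer. A cartridge in it has its top 80 mm above the bench; 43 mm are free between neighbours.
- slot_0 (a point): Centre of the floor of the rack's -y slot (10 mm above the bench), empty at first; axes as the rack.
- slot_1 (a point): Centre of the floor of the rack's middle slot, 10 mm above the bench.
- slot_2 (a point): Centre of the floor of the rack's +y slot, 10 mm above the bench.
- lens_paper: Flat loose carton 60 x 95 x 14 mm behind the rack; origin under its centre; a bystander.
- timer: Small white loose lab timer 52 x 66 x 24 mm behind the lamp house; origin under its centre; a bystander.
- beaker: Loose clear beaker, 56 mm across, 68 mm high, behind the rack; origin under its centre; a bystander.
There are look-alikes about, which are no part of the job. What is shaped like the amber_filter but pink is not meant.

How it is judged:
On the way, in this order (a step that is already met when the one before it is completed fails the run):
1. the amber cartridge has been let go by the catch and stands popped up in the bay, untouched (z of amber_filter in the frame of lamp_house between 0.045 and 0.06 m and horizontal distance between amber_filter and bay_mouth below 0.004 m and contact force between the fingers and amber_filter below 0.2 N), for 0.2 s.
2. the amber cartridge stands in a slot of the rack (angle between amber_filter's own z axis and vertical below 0.15 rad and (distance between amber_filter and slot_0 below 0.006 m or distance between amber_filter and slot_1 below 0.006 m or distance between amber_filter and slot_2 below 0.006 m)), for 0.2 s.
3. the green cartridge is in the bay (z of green_filter in the frame of lamp_house between 0.022 and 0.06 m and horizontal distance between green_filter and bay_mouth below 0.004 m), for 0.2 s.
At the end, for the whole second after the job is handed in: Green cartridge held down in the bay by the catch (foot 49 to 63 mm below the mouth, within 4 mm of its centre, upright, at rest); amber upright at rest in a rack slot, foot within 6 mm of the slot floor's centre; blue within 12 mm of where it stood (all of step 2 and z of green_filter in the frame of lamp_house between 0.027 and 0.041 m and horizontal distance between green_filter and bay_mouth below 0.004 m and angle between green_filter's own z axis and vertical below 0.08 rad and linear speed of each of green_filter, amber_filter below 0.01 m/s and distance of blue_filter from where it was at the start of the episode below 0.012 m); the robot touches nothing.
It fails at once if the amber or green cartridge is forced against the bay's seat or pawls with more than 28 N (contact force between any of amber_filter, green_filter and seat above 28 N or contact force between any of amber_filter, green_filter and pawl_a above 28 N or contact force between any of amber_filter, green_filter and pawl_b above 28 N).
It fails at once if the green cartridge is jammed against the lamp house's mouth with more than 30 N (contact force between green_filter and lamp_house above 30 N).
It fails at once if the gripper leans on the lamp house with more than 30 N (contact force between the fingers and lamp_house above 30 N).
It fails at once if the blue cartridge is taken out or knocked (moved more than 20 mm) (distance of blue_filter from where it was at the start of the episode above 0.02 m).
It fails at once if the lens paper, timer or beaker is pushed more than 30 mm away (distance of any of lens_paper, timer, beaker from where it was at the start of the episode above 0.03 m).
It also fails if it takes over 72 s, if anything falls off the work surface, if the arm or the gripper's body presses on something with over 40 N, if the wrist force passes 120 N, or if a joint passes its speed limit or range.

ROBOT

A 6-joint arm with a two-finger parallel gripper is mounted at the origin on a cart in front of the work surface, level with it; the furniture and walls round the work are solid. World frame = base frame: x ahead of the robot, y to its left, z up, the work surface at z = 0. Lengths are in m, angles in rad, forces in N, time in s.
With the tool pointing down it reaches from about 0.275 to 0.85 m from the base axis. Payload 5.2 kg.
Tool frame: the origin (TCP) lies midway between the tips of the shut fingers; the grasp point (between the pads) lies 19 mm behind it; z points along the fingers, y is the direction in which the jaws open and shut (so a half turn about z gives the same grasp; the last joint's range is limited). The gripper opens to 85 mm and grips with 20 to 120 N. Pads are 22 mm wide; open, the fingers measure 114 mm over their backs; the gripper's body (76 mm by 85 mm) begins 54 mm behind the grasp point. The pads swing forward as they close: fully open they stand 13 mm farther back than shut.
Start: joints at [-1.54, 0.259, 1.535, -0, 1.348, -0.203], TCP at [0.127, -0.535, 0.231] pointing down, gripper open.
Joint ranges: [-3.14, 3.14], [-0.91, 2.08], [0.19, 2.58], [-1.22, 4.36], [0.22, 2.71], [-3.12, 3.12]. Speed limits (rad/s): [2.57, 2.57, 3.14, 3.14, 3.14, 3.14].

INTERFACE

Orientations are given as a unit quaternion [x, y, z, w].
In Python, from rig import ctrl gives the robot as it stands.
- The arm moves only by the tool jog_arm, never from a script. Its argument "motion" is a list that holds one entry, the list of rows, each a list of 7 numbers: the shift along the tool's x, y, z in m, then the turn, a rotation vector about the tool's x, y, z in rad, then the opening, from 0 (shut) to 1 (fully open). In form: [[[x, y, z, rx, ry, rz, grip], ...]]. A call has 1 to 5 rows; each row shifts and turns the commanded pose from where the row before left it, along the tool's axes as they then stand; what a row does not reach is not made up. A row lasts 1/8 s, in which the tool goes at most 62.5 mm and 10.7 degrees, less where a joint would pass 70% of its speed; a pose out of reach is approached as far as the arm can. A call with a gripper value outside its range is refused whole. The fingers move at their own pace and stop on an object; "force" is the grip in N (left out, the last holds). Time passes only in rows, so rows that do not move let the fingers close. It gives the time, the measured TCP pose, the force and the opening at its end, in the units of the state.
- ctrl.get_state(): the state, without advancing time (a new reading comes with each control period).
- ctrl.grab_frame(name): name is "scene" or "top" or "wrist"; returns the picture (384x512x3 uint8, red, green, blue); there is no depth.
- ctrl.camera_model(name): a dict with "camera_matrix" (3x3 intrinsics, pixels), "cam_to_world" (4x4, takes a point from camera to world coordinates). Camera axes: x right, y down, z forward; pixel columns grow to the right and rows downward; lengths in m; the calibration is good to about 2 mm. A picture is of the moment at which its call begins: read the wrist's pose just before it. camera_model takes no time and is no camera call; for the wrist camera it gives the pose at the moment of the call.
- ctrl.hand_in(): hands the job in, once; it reports no verdict.
Trained networks look in the newest picture that a camera, given by its name, has taken for a name from the list of things; names that differ only in an ending like _2 or _b are one class to them, and where a whole thing is asked for, a point or a joint stands for the part that bears it (a point fixed in the world has none). Each returns a list of dicts, best first, with "score" (0 to 1); they miss things now and then, are a little off and sometimes report something else, mostly with a low value. They report only what shows in the picture. A call takes as long as a camera call. They do not tell look-alikes from the thing itself.
- ctrl.silhouettes(camera, query): "region" (384x512 bool, what is visible of it) and "box" ([centre column, centre row, width, height] in pixels, round what is visible of it).
The state is a dict: "time_s": time; "qpos": joint angles; "qd": joint speeds; "tau": joint torques, N m; "position": TCP position; "tcp_rot": TCP orientation; "contact_force": force on the tool from outside, world axes, zero at the start; "moment": the same for the moment, N m; "grip_width": finger opening in m.
Only numpy, scipy, OpenCV 4.12 (cv2) and the standard library are available. Lean on these libraries where they do the work, as an engineer would, in place of code of your own. Each camera call takes 0.05 s, during which the arm holds its last target. There are 200 camera calls.

## Working session

There is one attempt and no reset: what is moved stays moved. The work goes in short steps, Python scripts to look and compute and a tool call to move; the robot and the scene stay as the last step left them, time stands still between calls to the robot, and variables do not carry over. Pictures are saved under pics/ and viewed, about 8 in all and at most 12, crops included, and the job is handed in when it is done.

Besides the shell and the picture viewer there is one more tool, called after ">>>" as name([rows], argument=value, ...), one row to a line, values as JSON. jog_arm: Moves the arm, as the interface text tells. Its arguments: {"type":"object","properties":{"motion":{"type":"array"},"force":{"type":"number"}},"required":["motion"]}

```bash
mkdir -p pics; cat > h.py <<'E'
import numpy as np, cv2
from rig import ctrl
from scipy.spatial.transform import Rotation as R
def snap(cam,fn=None):
    im=ctrl.grab_frame(cam)
    if fn: cv2.imwrite('pics/'+fn,cv2.cvtColor(im,cv2.COLOR_RGB2BGR))
    return im
def ray(cam,u,v):
    m=ctrl.camera_model(cam);K=np.array(m['camera_matrix']);T=np.array(m['cam_to_world'])
    d=T[:3,:3]@np.linalg.inv(K)@[u,v,1];return T[:3,3],d
def at(cam,u,v,z):
    o,d=ray(cam,u,v);return o+d*(z-o[2])/d[2]
def proj(cam,p):
    m=ctrl.camera_model(cam);K=np.array(m['camera_matrix']);T=np.linalg.inv(np.array(m['cam_to_world']))
    q=K@(T[:3,:3]@np.array(p)+T[:3,3]);return q[:2]/q[2]
E
python3 - <<'E'
from h import *
a=snap('scene','s.png');b=snap('top','t.png')
print(ctrl.get_state())
for c in ['scene','top']:
    m=ctrl.camera_model(c);print(np.round(m['cam_to_world'],3).tolist(),np.round(m['camera_matrix'],1).tolist())
    for n in ['amber_filter','green_filter','blue_filter','lamp_house','filter_rack']:
        for r in ctrl.silhouettes(c,n)[:3]: print(c,n,round(r['score'],2),np.round(r['box'],1))
im=np.vstack([a,b]) 
cv2.imwrite('pics/st.png',cv2.cvtColor(np.hstack([a,b]),cv2.COLOR_RGB2BGR))
E
```

```text
{'time_s': 0.1, 'qpos': array([-1.53978978e+00,  2.59285074e-01,  1.53597375e+00, -2.71139495e-05,
        1.34801046e+00, -2.02833538e-01]), 'qd': array([-0.00036329, -0.00285433, -0.00283109,  0.00135852, -0.00098732,
       -0.00119016]), 'tau': array([ 2.62384958e-03, -4.46972215e+01, -2.91247755e+01, -2.37100603e-04,
        6.29644506e-03,  2.07993089e-07]), 'position': array([ 0.12742358, -0.5345437 ,  0.23054974]), 'tcp_rot': array([ 9.93171935e-01,  1.16656780e-01,  5.87636412e-05, -8.36360717e-04]), 'contact_force': array([-0.6065249 ,  0.15555848, -0.22993564]), 'moment': array([ 0.00670931, -0.00393127,  0.01493444]), 'grip_width': 0.08505830258789586}
[[0.806, -0.305, 0.507, 0.083], [-0.591, -0.402, 0.699, -0.502], [-0.009, -0.863, -0.505, 0.599], [0.0, 0.0, 0.0, 1.0]] [[485.1, 0.0, 246.4], [0.0, 485.1, 194.4], [0.0, 0.0, 1.0]]
scene amber_filter 0.67 [286.2 245.6  19.7  19.2]
scene amber_filter 0.36 [281.2 260.3  91.8  89. ]
scene green_filter 0.66 [207.9 197.1  21.3  28.9]
scene blue_filter 0.79 [197.1 185.5  23.6  23.8]
scene lamp_house 0.89 [279.4 261.   88.9  92.6]
scene filter_rack 0.83 [209.3 212.7  57.3  42.5]
scene filter_rack 0.65 [282.6 261.   93.2  98.7]
[[0.018, -0.991, 0.136, 0.453], [-1.0, -0.015, 0.021, 0.152], [-0.019, -0.137, -0.99, 1.029], [0.0, 0.0, 0.0, 1.0]] [[423.6, 0.0, 254.8], [0.0, 423.6, 195.8], [0.0, 0.0, 1.0]]
top amber_filter 0.6 [370.1 238.4  17.1  15.7]
top green_filter 0.57 [199.8 209.8  11.3  25. ]
top blue_filter 0.65 [176.9 206.6  13.5  22.2]
top lamp_house 0.68 [217.3 167.8  37.2  26.7]
top lamp_house 0.61 [316.9 215.1  73.8  58.9]
top filter_rack 0.79 [203.4 209.4  67.6  33.5]
```

View pics/t.png

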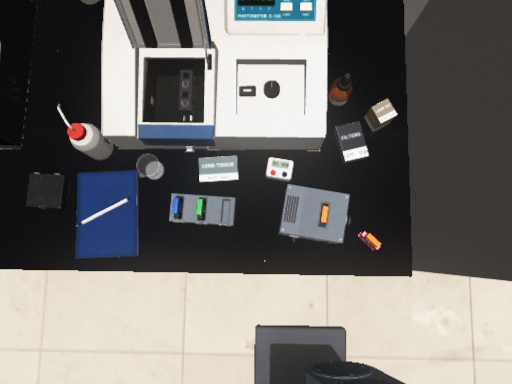

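View pics/s.png

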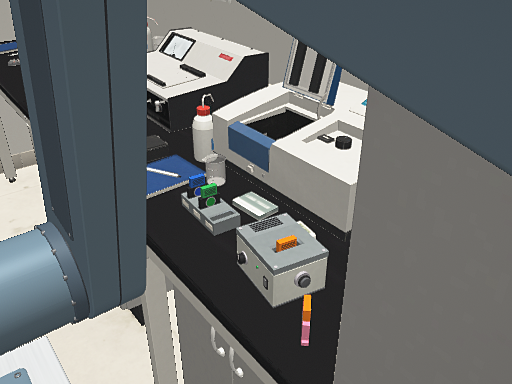

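The top view shows the amber tab at (324,214) in the lamp house, and blue at (177,207) in slot_2. Green is at (200,209) in slot_1 and slot_0 at (226,211) is empty. The thing at (370,240) is the orange/pink decoy.

```bash
python3 - <<'E'
from h import *
im=snap('top');hsv=cv2.cvtColor(im,cv2.COLOR_RGB2HSV)
def seg(lo,hi,box,z,n):
    m=cv2.inRange(hsv,lo,hi);k=np.zeros_like(m);x0,x1,y0,y1=box;k[y0:y1,x0:x1]=m[y0:y1,x0:x1]
    v,u=np.nonzero(k);P=np.array([at('top',a,b,z)[:2] for a,b in zip(u,v)])
    r=cv2.minAreaRect((P*1000).astype(np.float32));print(n,len(u),P.mean(0).round(4),r)
seg((8,150,120),(22,255,255),(310,340,195,235),.104,'amber')
seg((45,120,60),(80,255,255),(190,212,190,225),.08,'green')
seg((105,120,60),(130,255,255),(168,188,190,225),.08,'blue')
for n,z in (('lamp_house',.09),('filter_rack',.034)):
  for r in ctrl.silhouettes('top',n)[:2]:
    v,u=np.nonzero(r['region']);P=np.array([at('top',a,b,z)[:2] for a,b in zip(u,v)])
    print(n,P.mean(0),cv2.minAreaRect((P*1000).astype(np.float32)))
c=im[150:270,150:400];cv2.imwrite('pics/t3.png',cv2.cvtColor(cv2.resize(c,None,fx=3.2,fy=3.2,interpolation=cv2.INTER_CUBIC),cv2.COLOR_RGB2BGR))
E
```

```text
amber 93 [0.5432 0.0205] ((543.1189575195312, 20.608158111572266), (11.691727638244629, 36.84939956665039), 81.76753234863281)
green 87 [0.557  0.2976] ((556.6500854492188, 297.39215087890625), (36.469749450683594, 11.34870433807373), 2.0225229263305664)
blue 114 [0.5593 0.3514] ((560.3837890625, 349.7569274902344), (36.65336608886719, 20.440509796142578), 2.412559986114502)Traceback (most recent call last):
  File "<stdin>", line 12, in <module>
  File "h.py", line 12, in at
    o,d=ray(cam,u,v);return o+d*(z-o[2])/d[2]
        ~~~^^^^^^^^^
  File "h.py", line 9, in ray
    m=ctrl.camera_model(cam);K=np.array(m['camera_matrix']);T=np.array(m['cam_to_world'])
ValueError: time passes only in moves, steps and waits
```

```bash
cat > h.py <<'E'
import numpy as np, cv2
from rig import ctrl
from scipy.spatial.transform import Rotation as R
M={}
def snap(cam,fn=None):
    M[cam]=ctrl.camera_model(cam)
    im=ctrl.grab_frame(cam)
    if fn: cv2.imwrite('pics/'+fn,cv2.cvtColor(im,cv2.COLOR_RGB2BGR))
    return im
def at(cam,uv,z):
    m=M[cam];K=np.array(m['camera_matrix']);T=np.array(m['cam_to_world'])
    uv=np.atleast_2d(np.array(uv,float))
    d=np.c_[uv,np.ones(len(uv))]@np.linalg.inv(K).T@T[:3,:3].T
    o=T[:3,3];return (o+d*((z-o[2])/d[:,2])[:,None])[:,:2]
def proj(cam,p):
    m=M[cam];K=np.array(m['camera_matrix']);T=np.linalg.inv(np.array(m['cam_to_world']))
    q=K@(T[:3,:3]@np.array(p)+T[:3,3]);return (q[:2]/q[2]).round(1)
def tool(yaw): return R.from_euler('z',yaw)*R.from_euler('x',np.pi)
def plan(*wps,start=None):
    "wps: (x,y,z,yaw,rows); prints per-row tool-frame shifts, with start pose measured or given"
    s=ctrl.get_state()
    p=np.array(s['position']);r=R.from_quat(s['tcp_rot'])
    print('pos',p.round(4),'yaw',round(float(np.arctan2(*r.as_matrix()[[1,0],0])),4),'F',np.round(s['contact_force'],1),'w',round(s['grip_width'],4),'t',s['time_s'])
    for x,y,z,yaw,n in wps:
        q=tool(yaw);dr=(r.inv()*q).as_rotvec()/n
        for i in range(n):
            t=r.inv().apply((np.array([x,y,z])-p)/n)
            print(np.round(np.r_[t,dr],4).tolist())
            r=r*R.from_rotvec(dr)
        p=np.array([x,y,z])
def rect(P): return cv2.minAreaRect((np.array(P)*1000).astype(np.float32))
E
python3 - <<'E'
from h import *
im=snap('top')
for n,z in (('lamp_house',.09),('filter_rack',.034)):
  for r in ctrl.silhouettes('top',n)[:2]:
    v,u=np.nonzero(r['region']);P=at('top',np.c_[u,v],z)
    print(n,P.mean(0).round(3),rect(P))
plan((.12,-.42,.28,.235,2),(.30,-.24,.28,.235,5),(.40,-.05,.28,.08,4),(.50,.02,.28,-.135,3))
E
```

```text
lamp_house [0.544 0.042] ((539.508544921875, 37.287418365478516), (152.48231506347656, 125.06140899658203), 81.62792205810547)
filter_rack [0.556 0.291] ((556.7944946289062, 298.85943603515625), (154.21836853027344, 70.17411041259766), 87.40330505371094)
pos [ 0.1274 -0.535   0.2313] yaw 0.2338 F [ 0.1 -0.2  0.2] w 0.0854 t 0.85
[0.0097, -0.0568, -0.0243, 0.0, 0.0, -0.0006]
[0.0097, -0.0568, -0.0243, 0.0, 0.0, -0.0006]
[0.0434, -0.0266, -0.0, 0.0, -0.0, -0.0]
[0.0434, -0.0266, -0.0, 0.0, -0.0, -0.0]
[0.0434, -0.0266, -0.0, 0.0, -0.0, -0.0]
[0.0434, -0.0266, -0.0, 0.0, -0.0, -0.0]
[0.0434, -0.0266, -0.0, 0.0, -0.0, -0.0]
[0.0354, -0.0404, -0.0, 0.0, -0.0, 0.0387]
[0.0338, -0.0417, -0.0, 0.0, -0.0, 0.0387]
[0.0321, -0.043, -0.0, 0.0, -0.0, 0.0387]
[0.0305, -0.0442, -0.0, 0.0, -0.0, 0.0387]
[0.0351, -0.0206, -0.0, -0.0, -0.0, 0.0717]
[0.0335, -0.0231, -0.0, -0.0, -0.0, 0.0717]
[0.0318, -0.0254, -0.0, -0.0, -0.0, 0.0717]
```

>>> jog_arm([
  [[0.0097,-0.0568,-0.0243,0,0,0,0],[0.0097,-0.0568,-0.0243,0,0,0,0],[0.0434,-0.0266,0,0,0,0,0],[0.0434,-0.0266,0,0,0,0,0],[0.0434,-0.0266,0,0,0,0,0]],
], force=30)

```text
time_s: 1.48
position: [0.2289, -0.3112, 0.2803]
tcp_rot: [0.993, 0.116, 0.0, 0.001]
contact_force: [0.6, -0.2, 0.3]
grip_width: 0.0001
```

>>> jog_arm([
  [[0.0434,-0.0266,0,0,0,0,0],[0.0434,-0.0266,0,0,0,0,0],[0.0354,-0.0404,0,0,0,0.0387,0],[0.0338,-0.0417,0,0,0,0.0387,0],[0.0321,-0.043,0,0,0,0.0387,0]],
])

```text
time_s: 2.1
position: [0.3761, -0.0964, 0.2802]
tcp_rot: [0.998, 0.058, 0.0, 0.0]
contact_force: [0.3, -0.3, -0.5]
grip_width: -0.0002
```

>>> jog_arm([
  [[0.0305,-0.0442,0,0,0,0.0387,0],[0.0351,-0.0206,0,0,0,0.0717,0],[0.0335,-0.0231,0,0,0,0.0717,0],[0.0318,-0.0254,0,0,0,0.0717,0],[0,0,0,0,0,0,0]],
])

```text
time_s: 2.72
position: [0.502, 0.0208, 0.2793]
tcp_rot: [0.998, -0.067, -0.0, -0.0]
contact_force: [-0.6, -0.0, -0.1]
grip_width: 0.0004
```

```bash
python3 - <<'E'
from h import *
im=snap('wrist','w1.png')
print(np.round(M['wrist']['cam_to_world'],3).tolist(),np.round(M['wrist']['camera_matrix'],1).tolist())
hsv=cv2.cvtColor(im,cv2.COLOR_RGB2HSV)
m=cv2.inRange(hsv,(8,150,100),(22,255,255));n,l,s,c=cv2.connectedComponentsWithStats(m)
for i in range(1,n):
    if s[i,4]>200:
        v,u=np.nonzero(l==i);P=at('wrist',np.c_[u,v],.104);print(s[i],P.mean(0),rect(P))
plan()
E
```

```text
[[-0.134, -0.948, -0.288, 0.574], [-0.991, 0.128, 0.04, 0.011], [-0.001, 0.291, -0.957, 0.422], [0.0, 0.0, 0.0, 1.0]] [[296.0, 0.0, 254.7], [0.0, 296.0, 188.3], [0.0, 0.0, 1.0]]
[246 113  12  35 341] [0.54176354 0.01925826] ((542.5974731445312, 19.35122299194336), (11.82276725769043, 35.4870491027832), 82.30262756347656)
[335 146  32  26 341] [ 0.4983504  -0.08307169] ((498.4478759765625, -82.94755554199219), (37.86029052734375, 11.114965438842773), 46.003963470458984)
pos [0.5008 0.02   0.2794] yaw -0.1334 F [ 0.3 -0.8 -0.5] w 0.0007 t 2.775
```

View pics/w1.png

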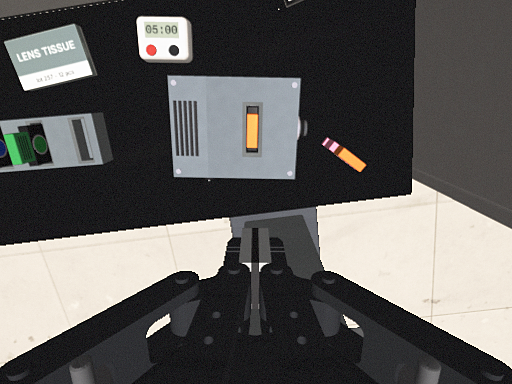

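The amber tab is at (252,130), centred in the bay, and the pink and orange decoy is at (345,154). I'm moving above amber now.

```bash
python3 - <<'E'
from h import *
plan((.5425,.0198,.18,-.14,2),(.5425,.0198,.115,-.14,2))
E
```

```text
pos [0.5008 0.02   0.2794] yaw -0.1334 F [ 0.3 -0.8 -0.5] w 0.0007 t 2.775
[0.0207, -0.0027, 0.0497, 0.0001, 0.0006, 0.0033]
[0.0207, -0.0027, 0.0497, 0.0001, 0.0006, 0.0033]
[-0.0, -0.0, 0.0325, -0.0, -0.0, -0.0]
[-0.0, -0.0, 0.0325, -0.0, -0.0, -0.0]
```

>>> jog_arm([
  [[0.0207,-0.0027,0.0497,0,0.0006,0.0033,0],[0.0207,-0.0027,0.0497,0,0,0.0033,0],[0,0,0.0325,0,0,0,0],[0,0,0.0325,0,0,0,0],[0,0,0,0,0,0,0]],
])

```text
time_s: 3.4
position: [0.5396, 0.0185, 0.1135]
tcp_rot: [0.997, -0.072, -0.003, -0.0]
contact_force: [0.1, -0.3, 0.6]
grip_width: 0.0002
```

>>> jog_arm([
  [[0,0,0.004,0,0,0,0],[0,0,0.003,0,0,0,0],[0,0,0.003,0,0,0,0],[0,0,0.001,0,0,0,0],[0,0,0,0,0,0,0]],
])

```text
time_s: 4.03
position: [0.5425, 0.0191, 0.1046]
tcp_rot: [0.997, -0.071, 0.0, 0.0]
contact_force: [-0.3, -0.3, -0.1]
grip_width: -0.0001
```

>>> jog_arm([
  [[0,0,0.001,0,0,0,0],[0,0,0.001,0,0,0,0],[0,0,0.001,0,0,0,0],[0,0,0,0,0,0,0]],
])

```text
time_s: 4.53
position: [0.5426, 0.019, 0.1018]
tcp_rot: [0.997, -0.071, 0.001, 0.0]
contact_force: [-1.1, -0.6, 4.2]
grip_width: 0.0001
```

>>> jog_arm([
  [[0,0,0.001,0,0,0,0],[0,0,0.001,0,0,0,0],[0,0,0,0,0,0,0]],
])

```text
time_s: 4.9
position: [0.5426, 0.019, 0.0999]
tcp_rot: [0.997, -0.071, 0.001, 0.0]
contact_force: [-1.8, -0.5, 6.4]
grip_width: 0.0002
```

>>> jog_arm([
  [[0,0,0.001,0,0,0,0],[0,0,0.001,0,0,0,0],[0,0,0,0,0,0,0]],
])

```text
time_s: 5.28
position: [0.5427, 0.019, 0.098]
tcp_rot: [0.997, -0.071, 0.001, 0.0]
contact_force: [-0.7, 0.4, 6.9]
grip_width: -0.0002
```

>>> jog_arm([
  [[0,0,0.0005,0,0,0,0],[0,0,0.0005,0,0,0,0],[0,0,0,0,0,0,0]],
])

```text
time_s: 5.65
position: [0.5427, 0.019, 0.0971]
tcp_rot: [0.997, -0.071, 0.001, 0.0]
contact_force: [-1.3, -1.2, 6.9]
grip_width: -0.0001
```

>>> jog_arm([
  [[0,0,0.0005,0,0,0,0],[0,0,0,0,0,0,0]],
])

```text
time_s: 5.9
position: [0.5427, 0.019, 0.0966]
tcp_rot: [0.997, -0.071, 0.001, 0.0]
contact_force: [-2.1, 0.6, 6.0]
grip_width: 0.0001
```

>>> jog_arm([
  [[0,0,0.0005,0,0,0,0],[0,0,0,0,0,0,0]],
])

```text
time_s: 6.15
position: [0.5427, 0.019, 0.0961]
tcp_rot: [0.997, -0.071, 0.001, 0.0]
contact_force: [-1.7, 0.3, 6.1]
grip_width: -0.0002
```

>>> jog_arm([
  [[0,0,0.0005,0,0,0,0],[0,0,0,0,0,0,0]],
])

```text
time_s: 6.4
position: [0.5428, 0.019, 0.0957]
tcp_rot: [0.997, -0.071, 0.001, 0.0]
contact_force: [-1.8, -0.2, 6.5]
grip_width: 0.0
```

>>> jog_arm([
  [[0,0,0.0005,0,0,0,0],[0,0,0,0,0,0,0]],
])

```text
time_s: 6.65
position: [0.5428, 0.019, 0.0952]
tcp_rot: [0.997, -0.071, 0.001, 0.0]
contact_force: [-0.8, 0.6, 7.2]
grip_width: 0.0003
```

>>> jog_arm([
  [[0,0,0.0005,0,0,0,0],[0,0,0,0,0,0,0]],
])

```text
time_s: 6.9
position: [0.5427, 0.019, 0.0947]
tcp_rot: [0.997, -0.071, 0.001, 0.0]
contact_force: [-1.3, 0.9, 7.6]
grip_width: 0.0001
```

>>> jog_arm([
  [[0,0,0.0005,0,0,0,0],[0,0,0,0,0,0,0]],
])

```text
time_s: 7.15
position: [0.5428, 0.019, 0.0943]
tcp_rot: [0.997, -0.071, 0.001, 0.0]
contact_force: [-1.7, -0.5, 7.2]
grip_width: 0.0
```

>>> jog_arm([
  [[0,0,0.0005,0,0,0,0],[0,0,0,0,0,0,0]],
])

```text
time_s: 7.4
position: [0.5428, 0.019, 0.0939]
tcp_rot: [0.997, -0.071, 0.001, 0.0]
contact_force: [-1.6, 0.0, 8.1]
grip_width: 0.0002
```

>>> jog_arm([
  [[0,0,0.0005,0,0,0,0],[0,0,0,0,0,0,0]],
])

```text
time_s: 7.65
position: [0.5429, 0.019, 0.0937]
tcp_rot: [0.997, -0.071, 0.001, 0.0]
contact_force: [-2.8, 0.3, 10.6]
grip_width: 0.0001
```

>>> jog_arm([
  [[0,0,0.0005,0,0,0,0],[0,0,0,0,0,0,0]],
])

```text
time_s: 7.9
position: [0.5431, 0.019, 0.0936]
tcp_rot: [0.997, -0.071, 0.001, 0.0]
contact_force: [-2.5, 0.3, 13.2]
grip_width: 0.0003
```

>>> jog_arm([
  [[0,0,0.0004,0,0,0,0],[0,0,0,0,0,0,0]],
])

```text
time_s: 8.15
position: [0.5431, 0.019, 0.0934]
tcp_rot: [0.997, -0.071, 0.001, 0.0]
contact_force: [-3.9, 0.6, 15.4]
grip_width: 0.0
```

>>> jog_arm([
  [[0,0,-0.005,0,0,0,0],[0,0,-0.01,0,0,0,0],[0,0,-0.02,0,0,0,0],[0,0,-0.03,0,0,0,0],[-0.03,0,-0.03,0,0,0,0.5]],
])

```text
time_s: 8.78
position: [0.5136, 0.023, 0.1872]
tcp_rot: [0.997, -0.072, 0.001, 0.0]
contact_force: [-0.8, 0.5, 0.4]
grip_width: 0.017
```

>>> jog_arm([
  [[-0.01,0,-0.03,0,0,0,0.5],[0,0,0,0,0,0,0.5],[0,0,0,0,0,0,0.5],[0,0,0,0,0,0,0.5]],
])

```text
time_s: 9.28
position: [0.5023, 0.0248, 0.2152]
tcp_rot: [0.997, -0.071, -0.001, -0.0]
contact_force: [-0.2, -0.1, -0.2]
grip_width: 0.043
```

```bash
python3 - <<'E'
from h import *
im=snap('wrist','w2.png')
hsv=cv2.cvtColor(im,cv2.COLOR_RGB2HSV)
m=cv2.inRange(hsv,(8,150,100),(22,255,255));n,l,s,c=cv2.connectedComponentsWithStats(m)
for i in range(1,n):
    if s[i,4]>200:
        v,u=np.nonzero(l==i)
        for z in (.104,.122):P=at('wrist',np.c_[u,v],z);print(s[i],z,P.mean(0),rect(P))
plan()
E
```

```text
[248 117  15  46 620] 0.104 [0.54024927 0.01986441] ((540.5599975585938, 19.38592529296875), (12.102095603942871, 38.264503479003906), 81.39006042480469)
[248 117  15  46 620] 0.122 [0.54268836 0.01949843] ((542.9769287109375, 19.05392837524414), (11.242471694946289, 35.546607971191406), 81.39004516601562)
[353 153  40  32 506] 0.104 [ 0.50121471 -0.07945021] ((501.2518615722656, -79.24176788330078), (38.288116455078125, 11.132603645324707), 46.92698669433594)
[353 153  40  32 506] 0.122 [ 0.50642645 -0.07276183] ((506.46087646484375, -72.56822204589844), (35.568450927734375, 10.341856956481934), 46.92701721191406)
pos [0.5024 0.0248 0.2153] yaw -0.1428 F [-0.3 -0.3 -0.1] w 0.043 t 9.325
```

View pics/w2.png

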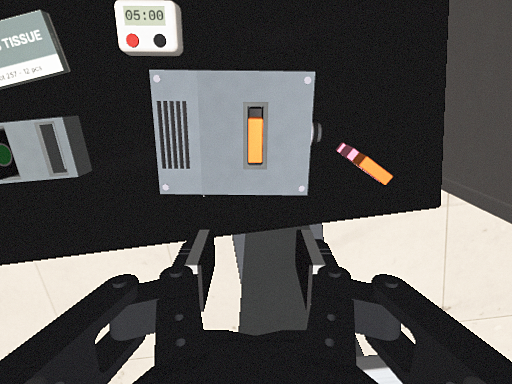

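```bash
python3 - <<'E'
from h import *
plan((.543,.0192,.165,-.1445,2),(.543,.0192,.096,-.1445,3))
E
```

```text
pos [0.5024 0.0248 0.2153] yaw -0.1428 F [-0.3 -0.3 -0.1] w 0.043 t 9.325
[0.0205, -0.0001, 0.0251, -0.0, 0.0009, 0.0008]
[0.0205, -0.0001, 0.0251, -0.0, 0.0009, 0.0008]
[0.0, -0.0, 0.023, -0.0, 0.0, 0.0]
[0.0, -0.0, 0.023, -0.0, 0.0, 0.0]
[0.0, -0.0, 0.023, -0.0, 0.0, 0.0]
```

>>> jog_arm([
  [[0.0205,-0.0001,0.0251,0,0.0009,0.0008,0.5],[0.0205,-0.0001,0.0251,0,0.0009,0.0008,0.5],[0,0,0.023,0,0,0,0.5],[0,0,0.023,0,0,0,0.5],[0,0,0.023,0,0,0,0.5]],
])

```text
time_s: 9.95
position: [0.5432, 0.0191, 0.0955]
tcp_rot: [0.997, -0.072, 0.0, -0.0]
contact_force: [0.6, -0.2, -0.2]
grip_width: 0.0428
```

>>> jog_arm([
  [[0,0,0,0,0,0,0.5],[0,0,0,0,0,0,0],[0,0,0,0,0,0,0],[0,0,0,0,0,0,0],[0,0,0,0,0,0,0]],
])

```text
time_s: 10.58
position: [0.5443, 0.019, 0.0983]
tcp_rot: [0.997, -0.072, 0.002, 0.0]
contact_force: [0.5, 0.0, 1.5]
grip_width: 0.0112
```

>>> jog_arm([
  [[0,0,-0.006,0,0,0,0],[0,0,-0.015,0,0,0,0],[0,0,-0.03,0,0,0,0],[0,0,-0.03,0,0,0,0],[0,0,-0.03,0,0,0,0]],
])

```text
time_s: 11.2
position: [0.5429, 0.0192, 0.2103]
tcp_rot: [0.997, -0.072, 0.001, 0.0]
contact_force: [0.7, -0.1, -0.5]
grip_width: 0.0112
```

```bash
python3 - <<'E'
from h import *
plan((.545,.13,.21,-.10,3),(.53,.225,.20,-.045,2))
E
```

```text
pos [0.5429 0.0192 0.2103] yaw -0.1442 F [ 0.7 -0.1 -0.5] w 0.0112 t 11.2
[-0.0046, -0.0366, 0.0001, 0.0, -0.0007, -0.0147]
[-0.0041, -0.0367, 0.0001, 0.0, -0.0007, -0.0147]
[-0.0035, -0.0368, 0.0001, 0.0, -0.0007, -0.0147]
[-0.0122, -0.0465, 0.005, -0.0, 0.0, -0.0275]
[-0.0109, -0.0468, 0.005, -0.0, 0.0, -0.0275]
```

>>> jog_arm([
  [[-0.0046,-0.0366,0,0,0,-0.0147,0],[-0.0041,-0.0367,0,0,0,-0.0147,0],[-0.0035,-0.0368,0,0,0,-0.0147,0],[-0.0122,-0.0465,0.005,0,0,-0.0275,0],[-0.0109,-0.0468,0.005,0,0,-0.0275,0]],
])

```text
time_s: 11.82
position: [0.53, 0.2261, 0.1993]
tcp_rot: [1.0, -0.022, 0.001, 0.0]
contact_force: [0.7, -0.7, 0.0]
grip_width: 0.0116
```

>>> jog_arm([
  [[0,0,0,0,0,0,0],[0,0,0,0,0,0,0]],
])

```text
time_s: 12.08
position: [0.5304, 0.2247, 0.1989]
tcp_rot: [1.0, -0.022, 0.001, 0.0]
contact_force: [0.5, -0.5, -0.2]
grip_width: 0.0109
```

```bash
python3 - <<'E'
from h import *
im=snap('wrist','w3.png')
hsv=cv2.cvtColor(im,cv2.COLOR_RGB2HSV)
for c,lo,hi,z in (('green',(45,120,60),(80,255,255),.08),('blue',(105,120,60),(130,255,255),.08)):
  m=cv2.inRange(hsv,lo,hi);n,l,s,_=cv2.connectedComponentsWithStats(m)
  for i in range(1,n):
    if s[i,4]>200:
        v,u=np.nonzero(l==i);P=at('wrist',np.c_[u,v],z);print(c,s[i],P.mean(0),rect(P))
for r in ctrl.silhouettes('wrist','filter_rack')[:2]:
    v,u=np.nonzero(r['region']);P=at('wrist',np.c_[u,v],.034);print(r['score'],r['box'],P.mean(0),rect(P))
plan()
c,sn=np.cos(-.045),np.sin(-.045)
for y in(-55,0,55):
    print(y,[proj('wrist',[.5568+(c*a-sn*(y+b))/1000,.2985+(sn*a+c*(y+b))/1000,.034]).tolist() for a,b in((-27,-8),(27,-8),(27,8),(-27,8))])
E
```

```text
green [165 135  20  42 604] [0.55779379 0.29679786] ((557.5460815429688, 295.5372009277344), (16.04068946838379, 37.13680648803711), 86.80146026611328)
blue [   0   80   73  170 7717] [0.53962036 0.43406869] ((550.4666137695312, 445.6417236328125), (152.82778930664062, 72.15879821777344), 2.6163852214813232)
blue [102 134  27  43 812] [0.56107289 0.34950088] ((560.3607177734375, 348.1809387207031), (21.361865997314453, 37.952693939208984), 87.0807113647461)
0.88 [181.2, 146.2, 149.6, 70.1] [0.55895234 0.28536126] ((557.1502075195312, 298.7579040527344), (151.9740753173828, 68.93927001953125), 86.95870208740234)
pos [0.5308 0.2238 0.1989] yaw -0.0464 F [-1.   0.8 -0.3] w 0.0113 t 12.175
-55 [[244.0, 173.8], [243.4, 122.2], [227.7, 122.2], [229.0, 173.8]]
0 [[192.5, 173.8], [189.3, 122.2], [173.5, 122.2], [177.5, 173.8]]
55 [[141.0, 173.8], [135.2, 122.2], [119.4, 122.2], [126.1, 173.9]]
```

View pics/w3.png

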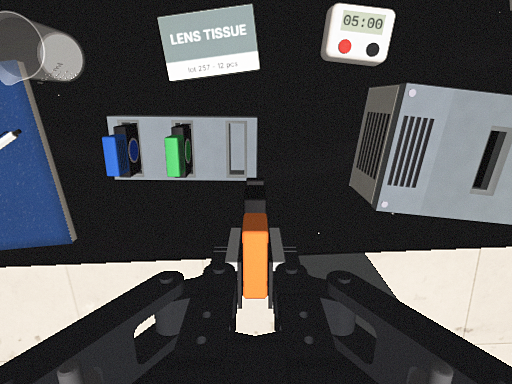

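Held amber shows at (256,255). Empty slot_0 is at (237,148), which matches its projection. Green is at (173,156) and blue at (115,155).

```bash
python3 - <<'E'
from h import *
plan((.5543,.2432,.15,-.05,2),(.5543,.2432,.09,-.05,3))
E
```

```text
pos [0.5308 0.2238 0.1989] yaw -0.0464 F [-1.   0.8 -0.3] w 0.0113 t 12.175
[0.0112, -0.0102, 0.0245, 0.0003, -0.0014, 0.0018]
[0.0112, -0.0102, 0.0244, 0.0003, -0.0014, 0.0018]
[0.0, -0.0, 0.02, -0.0, 0.0, 0.0]
[0.0, -0.0, 0.02, -0.0, 0.0, 0.0]
[0.0, -0.0, 0.02, -0.0, 0.0, 0.0]
```

>>> jog_arm([
  [[0.0112,-0.0102,0.0245,0,0,0.0018,0],[0.0112,-0.0102,0.0245,0,0,0.0018,0],[0,0,0.02,0,0,0,0],[0,0,0.02,0,0,0,0],[0,0,0.02,0,0,0,0]],
])

```text
time_s: 12.8
position: [0.5548, 0.2427, 0.089]
tcp_rot: [1.0, -0.026, 0.001, 0.0]
contact_force: [1.1, 0.0, -0.2]
grip_width: 0.0114
```

>>> jog_arm([
  [[0,0,0.003,0,0,0,0],[0,0,0.003,0,0,0,0],[0,0,0.003,0,0,0,0],[0,0,0.003,0,0,0,0],[0,0,0,0,0,0,0]],
])

```text
time_s: 13.42
position: [0.554, 0.2442, 0.0774]
tcp_rot: [1.0, -0.024, 0.001, 0.0]
contact_force: [0.8, 0.1, -0.4]
grip_width: 0.0111
```

>>> jog_arm([
  [[0,0,0.004,0,0,0,0],[0,0,0.004,0,0,0,0],[0,0,0.004,0,0,0,0],[0,0,0.002,0,0,0,0],[0,0,0,0,0,0,0]],
])

```text
time_s: 14.05
position: [0.554, 0.2441, 0.0631]
tcp_rot: [1.0, -0.024, 0.001, 0.0]
contact_force: [0.1, 0.2, -0.2]
grip_width: 0.0116
```

>>> jog_arm([
  [[0,0,0.001,0,0,0,0],[0,0,0.001,0,0,0,0],[0,0,0,0,0,0,0]],
])

```text
time_s: 14.42
position: [0.5541, 0.2441, 0.0613]
tcp_rot: [1.0, -0.024, 0.001, 0.0]
contact_force: [0.0, -0.2, -0.6]
grip_width: 0.0111
```

>>> jog_arm([
  [[0,0,0.001,0,0,0,0],[0,0,0,0,0,0,0]],
])

```text
time_s: 14.68
position: [0.5541, 0.2441, 0.0603]
tcp_rot: [1.0, -0.024, 0.001, 0.0]
contact_force: [1.2, -1.1, -0.4]
grip_width: 0.0114
```

>>> jog_arm([
  [[0,0,0.001,0,0,0,0],[0,0,0,0,0,0,0]],
])

```text
time_s: 14.92
position: [0.5541, 0.2441, 0.0593]
tcp_rot: [1.0, -0.024, 0.001, 0.0]
contact_force: [0.2, -0.2, -0.3]
grip_width: 0.0113
```

>>> jog_arm([
  [[0,0,0.001,0,0,0,0],[0,0,0.001,0,0,0,0],[0,0,0,0,0,0,0]],
])

```text
time_s: 15.3
position: [0.5545, 0.2442, 0.0586]
tcp_rot: [1.0, -0.024, 0.002, 0.0]
contact_force: [-1.1, 0.0, 7.1]
grip_width: 0.0113
```

>>> jog_arm([
  [[0,0,0.001,0,0,0,0],[0,0,0,0,0,0,0]],
])

```text
time_s: 15.55
position: [0.5545, 0.2443, 0.0586]
tcp_rot: [1.0, -0.024, 0.002, 0.0]
contact_force: [-5.0, -0.4, 14.0]
grip_width: 0.0116
```

>>> jog_arm([
  [[0,0,-0.001,0,0,0,0.3],[0,0,0,0,0,0,0.3],[0,0,0,0,0,0,0.3],[0,0,-0.015,0,0,0,0.3],[0,0,-0.03,0,0,0,0.3]],
])

```text
time_s: 16.18
position: [0.5532, 0.2439, 0.1022]
tcp_rot: [1.0, -0.024, -0.0, 0.001]
contact_force: [0.8, -0.4, -0.3]
grip_width: 0.0258
```

>>> jog_arm([
  [[-0.01,-0.02,-0.04,0,0,0,0.4],[-0.01,-0.03,-0.02,0,0,0,0.4],[0,0,0,0,0,0,0.4],[0,0,0,0,0,0,0.4]],
])

```text
time_s: 16.68
position: [0.5362, 0.2947, 0.1622]
tcp_rot: [1.0, -0.024, 0.001, 0.0]
contact_force: [-0.9, 0.0, -0.5]
grip_width: 0.0343
```

```bash
python3 - <<'E'
from h import *
im=snap('wrist','w4.png')
hsv=cv2.cvtColor(im,cv2.COLOR_RGB2HSV)
for c,lo,hi,z in (('amber',(8,150,100),(22,255,255),.08),('green',(45,120,60),(80,255,255),.08)):
  m=cv2.inRange(hsv,lo,hi);n,l,s,_=cv2.connectedComponentsWithStats(m)
  for i in range(1,n):
    if s[i,4]>200:
        v,u=np.nonzero(l==i);P=at('wrist',np.c_[u,v],z);print(c,s[i],P.mean(0),rect(P))
plan()
E
```

```text
amber [307 145  20  48 733] [0.55478441 0.24546016] ((554.2421875, 246.0244903564453), (38.28102493286133, 14.449239730834961), 1.1597336530685425)
green [242 143  15  49 653] [0.5576961  0.29870455] ((557.9537963867188, 298.6091003417969), (11.095010757446289, 38.085784912109375), 87.18342590332031)
pos [0.5361 0.2943 0.1616] yaw -0.049 F [ 0.4 -0.1 -0.5] w 0.0338 t 16.725
```

View pics/w4.png

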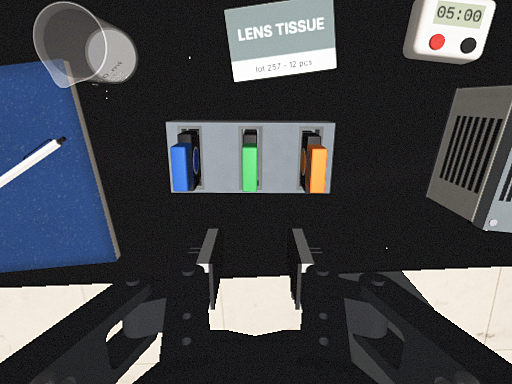

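Amber stands in slot_0 at (317,169), green is at (249,168) and blue is undisturbed at (182,167). Next is grasping green.

```bash
python3 - <<'E'
from h import *
plan((.5575,.2985,.115,-.05,2),(.5575,.2985,.057,-.05,3))
E
```

```text
pos [0.5361 0.2943 0.1616] yaw -0.049 F [ 0.4 -0.1 -0.5] w 0.0338 t 16.725
[0.0106, -0.0027, 0.0233, 0.0006, -0.0006, 0.0005]
[0.0106, -0.0027, 0.0233, 0.0006, -0.0006, 0.0005]
[0.0, -0.0, 0.0193, -0.0, 0.0, 0.0]
[0.0, -0.0, 0.0193, -0.0, 0.0, 0.0]
[0.0, -0.0, 0.0193, -0.0, 0.0, 0.0]
```

>>> jog_arm([
  [[0.0106,-0.0027,0.0233,0,0,0.0005,0.4],[0.0106,-0.0027,0.0233,0,0,0.0005,0.4],[0,0,0.0193,0,0,0,0.4],[0,0,0.0193,0,0,0,0.4],[0,0,0.0193,0,0,0,0.4]],
])

```text
time_s: 17.35
position: [0.5577, 0.2979, 0.0559]
tcp_rot: [1.0, -0.026, 0.0, 0.001]
contact_force: [0.2, 0.1, 0.0]
grip_width: 0.0342
```

>>> jog_arm([
  [[0,0,0,0,0,0,0.4],[0,0,0,0,0,0,0],[0,0,0,0,0,0,0],[0,0,0,0,0,0,0],[0,0,0,0,0,0,0]],
])

```text
time_s: 17.98
position: [0.5583, 0.2995, 0.0583]
tcp_rot: [1.0, -0.025, 0.002, 0.0]
contact_force: [1.0, 0.3, -0.1]
grip_width: 0.0113
```

>>> jog_arm([
  [[0,0,-0.01,0,0,0,0],[0,0,-0.02,0,0,0,0],[0,0,-0.04,0,0,0,0],[0,0,-0.04,0,0,0,0],[0,0,-0.03,0,0,0,0]],
])

```text
time_s: 18.6
position: [0.5582, 0.2997, 0.2008]
tcp_rot: [1.0, -0.025, 0.002, -0.0]
contact_force: [0.6, 0.3, -0.3]
grip_width: 0.0112
```

```bash
python3 - <<'E'
from h import *
plan((.553,.16,.20,-.09,3),(.5429,.0192,.19,-.1445,4))
E
```

```text
pos [0.5582 0.2997 0.2008] yaw -0.0496 F [ 0.6  0.3 -0.3] w 0.0112 t 18.6
[0.0006, 0.0466, 0.0002, -0.0003, -0.0016, 0.0135]
[0.0012, 0.0466, 0.0002, -0.0003, -0.0016, 0.0135]
[0.0018, 0.0466, 0.0003, -0.0003, -0.0016, 0.0135]
[0.0006, 0.0353, 0.0025, -0.0, -0.0, 0.0136]
[0.0011, 0.0353, 0.0025, -0.0, -0.0, 0.0136]
[0.0016, 0.0353, 0.0025, -0.0, -0.0, 0.0136]
[0.0021, 0.0352, 0.0025, -0.0, -0.0, 0.0136]
```

>>> jog_arm([
  [[0.0006,0.0466,0,0,0,0.0135,0],[0.0012,0.0466,0,0,0,0.0135,0],[0.0018,0.0466,0,0,0,0.0135,0],[0.0006,0.0353,0.0025,0,0,0.0136,0],[0.0011,0.0353,0.0025,0,0,0.0136,0]],
])

```text
time_s: 19.23
position: [0.5473, 0.088, 0.1938]
tcp_rot: [0.998, -0.059, 0.002, 0.0]
contact_force: [0.1, -1.2, -1.0]
grip_width: 0.0114
```

>>> jog_arm([
  [[0.0016,0.0353,0.0025,0,0,0.0136,0],[0.0021,0.0352,0.0025,0,0,0.0136,0],[0,0,0,0,0,0,0],[0,0,0,0,0,0,0]],
])

```text
time_s: 19.73
position: [0.5424, 0.0192, 0.1885]
tcp_rot: [0.997, -0.072, 0.002, -0.0]
contact_force: [0.5, 0.4, -0.8]
grip_width: 0.0111
```

```bash
python3 - <<'E'
from h import *
im=snap('wrist');c=cv2.resize(im[90:300,170:340],None,fx=2.8,fy=2.8,interpolation=cv2.INTER_CUBIC);cv2.imwrite('pics/w5.png',cv2.cvtColor(c,cv2.COLOR_RGB2BGR))
c,sn=np.cos(-.1445),np.sin(-.1445)
print('slot outline at plate',[proj('wrist',[.543+(c*a-sn*b)/1000,.0192+(sn*a+c*b)/1000,.09]).tolist() for a,b in((-26,-7),(26,-7),(26,7),(-26,7))])
print('foot outline',[proj('wrist',[.543+(c*a-sn*b)/1000,.0192+(sn*a+c*b)/1000,.1415]).tolist() for a,b in((-25,-6),(25,-6),(25,6),(-25,6))])
plan((.543,.0192,.145,-.1445,3))
E
```

```text
slot outline at plate [[263.2, 216.0], [263.6, 157.3], [246.6, 157.3], [247.2, 216.0]]
foot outline [[263.7, 242.2], [264.3, 173.4], [246.1, 173.5], [246.8, 242.2]]
pos [0.5424 0.0196 0.1884] yaw -0.1442 F [-0.7  1.1 -0. ] w 0.0112 t 19.775
[0.0002, 0.0001, 0.0145, -0.0002, -0.001, 0.0001]
[0.0002, 0.0001, 0.0145, -0.0002, -0.001, 0.0001]
[0.0002, 0.0001, 0.0145, -0.0002, -0.001, 0.0001]
```

View pics/w5.png

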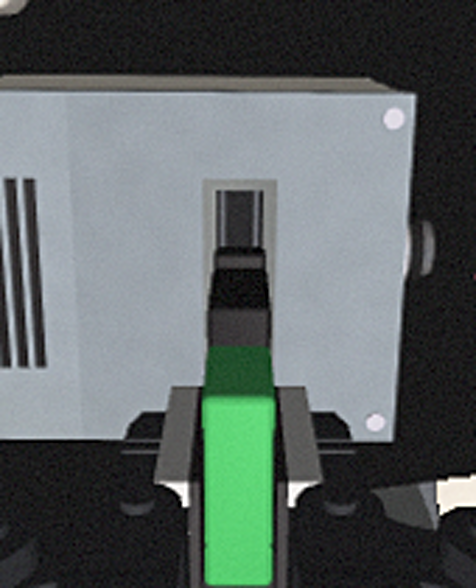

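The slot opening is at cols 247–264, as projected. Green sits in the grip as amber did, so I'm comparing the two pictures numerically for any offset.

```bash
python3 - <<'E'
from h import *
a=cv2.cvtColor(cv2.imread('pics/w3.png'),cv2.COLOR_BGR2HSV)[195:320,230:285]
b=cv2.cvtColor(snap('wrist'),cv2.COLOR_RGB2HSV)[195:320,230:285]
for h,lo,hi in((a,(8,150,130),(22,255,255)),(b,(45,80,130),(80,255,255))):
    m=cv2.inRange(h,lo,hi);n,l,s,c=cv2.connectedComponentsWithStats(m);i=1+s[1:,4].argmax();print(s[i],c[i].round(2))
    print('side', [ (int(r)) for r in np.nonzero(cv2.inRange(h,(lo[0],80,40),(hi[0],255,255))[:,26])[0][[0,-1]]])
E
```

```text
[  12   24   27   79 1720] [25.02 67.68]
side [18, 102]
[  12   37   26   67 1625] [24.52 69.62]
side [19, 104]
```

>>> jog_arm([
  [[0.0006,0.0001,0.0145,0,0,0,0],[0.0003,0.0001,0.0145,0,0,0,0],[0,0,0.0125,0,0,0,0],[0,0,0,0,0,0,0],[0,0,0,0,0,0,0]],
])

```text
time_s: 20.45
position: [0.5434, 0.0185, 0.1464]
tcp_rot: [0.997, -0.072, 0.001, 0.0]
contact_force: [-0.1, 0.3, 0.4]
grip_width: 0.0114
```

>>> jog_arm([
  [[0,0,0.003,0,0,0,0],[0,0,0.003,0,0,0,0],[0,0,0.002,0,0,0,0],[0,0,0.002,0,0,0,0],[0,0,0,0,0,0,0]],
])

```text
time_s: 21.08
position: [0.5432, 0.0185, 0.1362]
tcp_rot: [0.997, -0.072, 0.001, 0.0]
contact_force: [-0.2, 0.8, -0.6]
grip_width: 0.0114
```

>>> jog_arm([
  [[0,-0.0005,0.002,0,0,0,0],[0,0,0.002,0,0,0,0],[0,0,0.002,0,0,0,0],[0,0,0,0,0,0,0]],
])

```text
time_s: 21.58
position: [0.5434, 0.019, 0.1303]
tcp_rot: [0.997, -0.072, 0.001, 0.0]
contact_force: [0.9, -0.2, 0.0]
grip_width: 0.0109
```

>>> jog_arm([
  [[0,0,0.003,0,0,0,0],[0,0,0.003,0,0,0,0],[0,0,0.003,0,0,0,0],[0,0,0,0,0,0,0]],
])

```text
time_s: 22.08
position: [0.5434, 0.019, 0.1211]
tcp_rot: [0.997, -0.072, 0.001, 0.0]
contact_force: [0.7, 0.1, -0.2]
grip_width: 0.0112
```

>>> jog_arm([
  [[0,0,0.005,0,0,0,0],[0,0,0.005,0,0,0,0],[0,0,0.004,0,0,0,0],[0,0,0.004,0,0,0,0],[0,0,0,0,0,0,0]],
])

```text
time_s: 22.7
position: [0.5434, 0.019, 0.103]
tcp_rot: [0.997, -0.072, 0.001, 0.0]
contact_force: [1.5, 0.6, -0.4]
grip_width: 0.0112
```

>>> jog_arm([
  [[0,0,0.002,0,0,0,0],[0,0,0.002,0,0,0,0],[0,0,0,0,0,0,0]],
])

```text
time_s: 23.08
position: [0.5434, 0.019, 0.0993]
tcp_rot: [0.997, -0.072, 0.001, 0.0]
contact_force: [1.1, -0.2, -2.0]
grip_width: 0.0114
```

Now I release, rise, close and come back down on the tab's top.

>>> jog_arm([
  [[0,0,0,0,0,0,0.3],[0,0,0,0,0,0,0.3],[0,0,0,0,0,0,0.3],[0,0,-0.02,0,0,0,0.3],[0,0,-0.025,0,0,0,0.3]],
])

```text
time_s: 23.7
position: [0.5427, 0.0191, 0.1443]
tcp_rot: [0.997, -0.072, 0.0, -0.0]
contact_force: [-0.5, 0.4, -0.8]
grip_width: 0.0255
```

>>> jog_arm([
  [[-0.03,0,-0.03,0,0,0,0],[-0.01,0,-0.03,0,0,0,0],[0,0,0,0,0,0,0],[0,0,0,0,0,0,0]],
])

```text
time_s: 24.2
position: [0.5035, 0.0248, 0.2039]
tcp_rot: [0.997, -0.072, 0.001, 0.0]
contact_force: [-0.8, 0.3, -1.1]
grip_width: -0.0002
```

```bash
python3 - <<'E'
from h import *
im=snap('wrist','w6.png')
hsv=cv2.cvtColor(im,cv2.COLOR_RGB2HSV)
m=cv2.inRange(hsv,(45,80,100),(80,255,255));n,l,s,_=cv2.connectedComponentsWithStats(m)
for i in range(1,n):
    if s[i,4]>200:
        v,u=np.nonzero(l==i);P=at('wrist',np.c_[u,v],.1195);print(s[i],P.mean(0),rect(P))
plan((.5432,.0192,.165,-.1445,2),(.5432,.0192,.125,-.1445,2))
E
```

```text
[247 122  16  47 735] [0.54196601 0.01974633] ((541.5247802734375, 19.914363861083984), (11.690410614013672, 35.354793548583984), 82.06678009033203)
pos [0.5033 0.0248 0.2033] yaw -0.1448 F [-0.7 -0.2 -0.4] w 0.0002 t 24.25
[0.0201, -0.0001, 0.0192, -0.0, -0.0004, -0.0001]
[0.0202, -0.0001, 0.0192, -0.0, -0.0004, -0.0001]
[-0.0, -0.0, 0.02, 0.0, -0.0, -0.0]
[-0.0, -0.0, 0.02, 0.0, -0.0, -0.0]
```

View pics/w6.png

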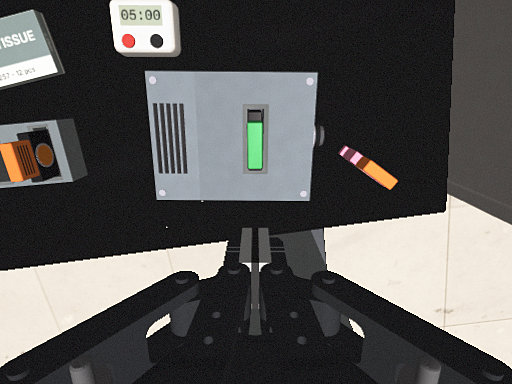

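Green stands in the bay at (254,146), popped-up height. I'm pressing it home now.

>>> jog_arm([
  [[0.0198,0,0.0192,0,0,0,0],[0.0198,0,0.0192,0,0,0,0],[0,0,0.02,0,0,0,0],[0,0,0.02,0,0,0,0],[0,0,0,0,0,0,0]],
])

```text
time_s: 24.88
position: [0.5412, 0.0193, 0.1231]
tcp_rot: [0.997, -0.072, -0.002, -0.0]
contact_force: [-0.5, -0.6, 0.1]
grip_width: -0.0005
```

>>> jog_arm([
  [[0,0,0.003,0,0,0,0],[0,0,0.003,0,0,0,0],[0,0,0.003,0,0,0,0],[0,0,0.003,0,0,0,0],[0,0,0,0,0,0,0]],
])

```text
time_s: 25.5
position: [0.5434, 0.019, 0.1143]
tcp_rot: [0.997, -0.072, 0.002, 0.0]
contact_force: [1.1, -0.4, 3.0]
grip_width: -0.0001
```

>>> jog_arm([
  [[0,0,0.003,0,0,0,0],[0,0,0.003,0,0,0,0],[0,0,0.003,0,0,0,0],[0,0,0.003,0,0,0,0],[0,0,0,0,0,0,0]],
])

```text
time_s: 26.12
position: [0.5434, 0.019, 0.102]
tcp_rot: [0.997, -0.072, 0.002, 0.0]
contact_force: [2.3, -0.8, 6.0]
grip_width: 0.0
```

>>> jog_arm([
  [[0,0,0.002,0,0,0,0],[0,0,0.002,0,0,0,0],[0,0,0.001,0,0,0,0],[0,0,0,0,0,0,0]],
])

```text
time_s: 26.62
position: [0.5434, 0.019, 0.0974]
tcp_rot: [0.997, -0.072, 0.002, 0.0]
contact_force: [0.3, 0.7, 6.7]
grip_width: -0.0002
```

>>> jog_arm([
  [[0,0,0.001,0,0,0,0],[0,0,0.0007,0,0,0,0],[0,0,0,0,0,0,0]],
])

```text
time_s: 27.0
position: [0.5435, 0.019, 0.0958]
tcp_rot: [0.997, -0.072, 0.002, 0.0]
contact_force: [0.3, 1.1, 7.4]
grip_width: -0.0001
```

>>> jog_arm([
  [[0,0,0.0007,0,0,0,0],[0,0,0.0005,0,0,0,0],[0,0,0,0,0,0,0]],
])

```text
time_s: 27.38
position: [0.5436, 0.019, 0.0949]
tcp_rot: [0.997, -0.072, 0.002, 0.0]
contact_force: [-0.6, -0.2, 8.7]
grip_width: 0.0
```

>>> jog_arm([
  [[0,0,0.0005,0,0,0,0],[0,0,0,0,0,0,0]],
])

```text
time_s: 27.62
position: [0.5437, 0.0189, 0.0947]
tcp_rot: [0.997, -0.072, 0.002, 0.0]
contact_force: [-0.7, 0.3, 12.0]
grip_width: 0.0
```

>>> jog_arm([
  [[0,0,0.0005,0,0,0,0],[0,0,0,0,0,0,0]],
])

```text
time_s: 27.88
position: [0.5437, 0.019, 0.0944]
tcp_rot: [0.997, -0.072, 0.002, 0.0]
contact_force: [-0.2, 0.3, 11.8]
grip_width: -0.0001
```

>>> jog_arm([
  [[0,0,0.0005,0,0,0,0],[0,0,0,0,0,0,0]],
])

```text
time_s: 28.12
position: [0.5438, 0.0189, 0.0942]
tcp_rot: [0.997, -0.072, 0.002, 0.0]
contact_force: [-1.6, 0.3, 14.7]
grip_width: 0.0
```

>>> jog_arm([
  [[0,0,0.0003,0,0,0,0],[0,0,0,0,0,0,0]],
])

```text
time_s: 28.38
position: [0.5439, 0.0189, 0.094]
tcp_rot: [0.997, -0.072, 0.002, 0.0]
contact_force: [-2.0, 0.2, 14.0]
grip_width: -0.0001
```

>>> jog_arm([
  [[0,0,-0.003,0,0,0,0],[0,0,-0.005,0,0,0,0],[0,0,-0.02,0,0,0,0],[0,0,-0.03,0,0,0,0],[-0.03,0,-0.03,0,0,0,0]],
])

```text
time_s: 29.0
position: [0.5134, 0.0231, 0.1801]
tcp_rot: [0.997, -0.072, 0.0, 0.0]
contact_force: [-0.6, 0.8, 0.2]
grip_width: -0.0001
```

>>> jog_arm([
  [[-0.01,-0.02,-0.04,0,0,0,0],[0,-0.03,0,0,0,0,0],[0,-0.03,0,0,0,0,0],[0,0,0,0,0,0,0],[0,0,0,0,0,0,0]],
])

```text
time_s: 29.62
position: [0.5141, 0.1037, 0.2194]
tcp_rot: [0.997, -0.072, 0.0, 0.0]
contact_force: [-0.1, -0.4, -0.1]
grip_width: -0.0001
```

```bash
python3 - <<'E'
from h import *
im=snap('wrist','w7.png')
hsv=cv2.cvtColor(im,cv2.COLOR_RGB2HSV)
for c,lo,hi,zz in (('amber',(8,150,100),(22,255,255),(.08,)),('blue',(105,120,60),(130,255,255),(.08,)),('green',(45,80,100),(80,255,255),(.1,.12))):
  m=cv2.inRange(hsv,lo,hi);n,l,s,_=cv2.connectedComponentsWithStats(m)
  for i in range(1,n):
    if s[i,4]>150:
      for z in zz:
        v,u=np.nonzero(l==i);P=at('wrist',np.c_[u,v],z);print(c,z,s[i],P.mean(0).round(4),rect(P))
plan()
E
```

```text
amber 0.08 [ 96 137  29  39 637] [0.5538 0.2408] ((553.2686157226562, 239.03932189941406), (21.583202362060547, 36.722408294677734), 87.08684539794922)
amber 0.08 [426 153  43  31 558] [ 0.4955 -0.0835] ((495.85382080078125, -83.421142578125), (46.82248306274414, 13.785346984863281), 50.36852264404297)
blue 0.08 [  0 146  24  39 563] [0.5584 0.3391] ((557.552734375, 336.64215087890625), (21.9265193939209, 41.81925964355469), 67.69291687011719)
blue 0.08 [ 22 150  15  19 215] [0.5623 0.3173] ((562.1858520507812, 317.2466125488281), (13.223810195922852, 18.05292510986328), 69.60830688476562)
green 0.1 [338 118  16  41 549] [0.5417 0.0194] ((541.3297729492188, 19.445533752441406), (11.798436164855957, 35.005794525146484), 81.97357940673828)
green 0.12 [338 118  16  41 549] [0.5451 0.0251] ((544.7400512695312, 25.11716079711914), (10.897173881530762, 32.33179473876953), 81.97362518310547)
pos [0.5142 0.1034 0.2196] yaw -0.1449 F [-0.4  0.2 -0.7] w -0.0002 t 29.675
```

View pics/w7.png

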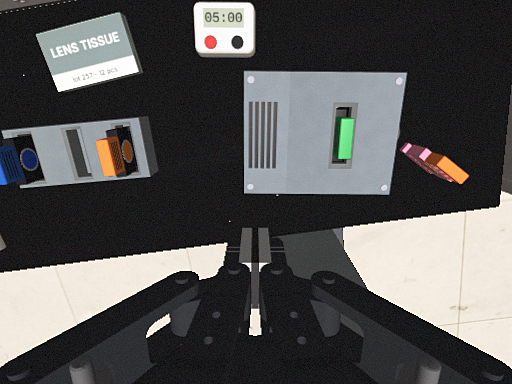

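Green shows at (346,139). Its size and position fit a top at about 0.10 m, which means caught; a popped-up cartridge would fit 0.12 m. Amber at (110,156) and blue stand in the rack, and the arm touches nothing.

```bash
python3 -c "
from rig import ctrl
print(ctrl.hand_in())"
```

```text
the job is handed in; nothing more can be done
None
```

The filter is changed: amber stands in the rack's slot_0 and green is in the bay, held down by the catch. I handed the job in at about 29.7 s of the 72 s allowed; the hand-in gives no verdict.

- **Amber:** I pressed it to about 15 N. It popped up and stayed up with the fingers clear. I then stood it in slot_0 until it met the slot floor, at about 14 N.
- **Green:** I lowered it into the bay without measurable resistance, let go, then pressed it home from above to about 15 N. That stays inside the 12–18 N range and well under the 28 N limit.
- **Last check:** In the final wrist picture, green's apparent size and position fit a top at about 0.10 m, meaning caught. They do not fit the popped-up height of 0.12 m. Amber stands in slot_0 and blue in slot_2, and the arm was clear of everything. The timer and lens paper look untouched; the beaker was out of that view, but nothing went near it.
- **Small disagreements:**
  - Green's position in the bay read about 1 mm nearer the robot than amber's had, which is within calibration error and the bay's play.
  - The last view was steep enough to see the sides of amber and blue, so their measured centres were off by several millimetres. I judged those two by their slots in the picture instead.

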